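# Take the depth of a blind hub bore with a collar gauge

### The job

Take the depth gauge out of its red rest block and lower it, without dropping it, through the brass bush into the blind bore of the wheel hub until the rod stands on the bottom. Then push its collar down until the black foot sits flat on the bush, so that it marks the depth, pressing only lightly, and leave the gauge standing there. Do not disturb the spanner, the can or the bearing.

Things in the scene. Friction and masses are not known exactly. Their poses are not given: they have to be found in the camera images.
- hub: Grey steel wheel hub, fixed, standing on its flange (130 mm across, 14 mm thick, five studs to 38 mm above the bench); origin at the centre of its underside, z up. Body 80 mm across at the top, 90 mm high. Its blind bore (17 mm) runs down the z axis from the bush to a flat, hard bottom (its centre: bore_bottom) at an unknown height, 24 to 28 mm above the origin.
- hub_top (a point): Centre of the hub's flat top face, 90 mm above its underside. Here sits the brass bush (33 mm across, 14 mm hole on the hub's axis, 30 mm long), pressed in and firm; its face (centre: bush_face) stands proud of the top face by an unknown 2 to 18 mm.
- rest: Red plastic rest block, fixed, 80 x 80 x 50 mm; origin at the centre of its underside. A 13 mm hole, 40 mm deep, in the middle of its top holds the gauge upright.
- gauge: Depth gauge: a steel rod 12 mm thick and 130 mm long, with a nose tapering over 6 mm to a 6 mm flat end; origin at the nose's end, z along the rod to its upper end. It stands nose down in the rest block, its end 10 mm above the bench. About 160 g with its collar.
- collar_foot (a point): Centre of the underside of the collar on the rod: a black foot disc (34 mm across, 5 mm thick) under a yellow barrel (24 mm across, 26 mm high, the place to grip). It starts 88 to 92 mm above the nose's end and can slide down to 56 mm. It stays where it is left: about 6 N slide it, so the gauge can be lifted by it. z points up the rod.
- collar_top (a point): Centre of the top of the collar's yellow barrel, 31 mm above its underside.
- spanner: Steel spanner, 160 mm long, lying on the bench; its origin is near its middle.
- can: Blue can, 60 mm across and 85 mm high, upright; origin at the centre of its underside.
- bearing: Steel bearing ring, 64 mm across and 20 mm high with a 32 mm hole, flat on the bench; origin at the centre of its underside.

How it is judged:
By the outcome, as a careful person would: the job done as asked, in the order asked, and still so for the second after the job is handed in, with the robot touching nothing.
It also fails if it takes over 51 s, if anything falls off the work surface, if the arm or the gripper's body presses on something with over 40 N, if the wrist force passes 120 N, or if a joint passes its speed limit or range.

### The arm

A 7-joint arm with a two-finger parallel gripper is mounted at the origin on the work surface. World frame = base frame: x ahead of the robot, y to its left, z up, the work surface at z = 0. Lengths are in m, angles in rad, forces in N, time in s.
With the tool pointing down it reaches from about 0.4 to 0.875 m from the base axis. Payload 19.3 kg.
Tool frame: the origin (TCP) lies where the fingers leave the gripper's body, on its centre line; the fingertips stand bot.tip_reach ahead of it and the grasp point (between the pads) lies 54 mm ahead of it (bot.tip_reach is the distance from the TCP to the fingertips, in m); z points along the fingers, y is the line along which they close (so a half turn about z gives the same grasp; the last joint's range is limited). The gripper opens to 85 mm and grips with 20 to 120 N. Pads are 22 mm wide; open, the fingers measure 114 mm over their backs; the gripper's body (76 mm by 85 mm) begins 54 mm behind the grasp point. The pads swing forward as they close: fully open they stand 13 mm farther back than shut.
Start: joints at [-1.381, 0.521, -0.036, 1.599, 0.021, 1.021, -0.113], TCP at [0.161, 0.604, 0.304] pointing down, gripper open.
Joint ranges: [-2.91, 2.91], [-0.3, 2.13], [-1.5, 1.42], [0.17, 2.43], [-1.26, 4.41], [0.16, 1.93], [-2.52, 2.52]. Speed limits (rad/s): [1.89, 1.89, 2.39, 2.39, 3.01, 3.01, 3.01].

### API

Orientations are given as [roll, pitch, yaw] about the fixed x, y, z axes, in that order (R = Rz(yaw) Ry(pitch) Rx(roll)).
In Python, from workcell import bot gives the robot as it stands. The module is installed in compiled form; this text tells all that it offers.
- The arm moves only by the shell command python3 -m jog 'ROWS' [FORCE]. ROWS is JSON, a list that holds one entry, the list of rows, each a list of 7 numbers: the shift along the tool's x, y, z in mm, then the turn, a rotation vector about the tool's x, y, z in rad, then the opening, from 0 (shut) to 1 (fully open). In form: [[[tx, ty, tz, wx, wy, wz, fingers], ...]]. A call has 1 to 5 rows; each row shifts and turns the commanded pose from where the row before left it, along the tool's axes as they then stand; what a row does not reach is not made up. A row lasts 1/10 s, in which the tool goes at most 50 mm and 8.59 degrees, less where a joint would pass 70% of its speed; a pose out of reach is approached as far as the arm can. A call is refused whole if a number of a shift passes 50 or a number of a turn 0.15, either way. A call with a gripper value outside its range is refused whole. The fingers move at their own pace and stop on an object; FORCE is the grip in N (left out, the last holds). Time passes only in rows, so rows that do not move let the fingers close. It gives the time, the measured TCP pose, the force, the opening and the grip force at its end, in the units of the state.
- bot.observe(): the state, without advancing time (a new reading comes with each control period).
- bot.grab_frame(name): name is "side" or "top"; returns a dict with "img" (480x640x3 uint8, red, green, blue), "intrinsics" (3x3 intrinsics, pixels), "R" (3x3) and "t" (3): a world point X has camera coordinates R X + t. Camera axes: x right, y down, z forward; pixel columns grow to the right and rows downward; lengths in m; the calibration is good to about 2 mm. A picture is of the moment at which its call begins. There is no depth.
- bot.job_done(): hands the job in; it is judged then, once.
Trained networks look in a picture, given as the dict that the camera call returned (one of the last four; its "shot" number tells which), for a name from the list of things; names that differ only in an ending like _2 or _b are one class to them, and where a whole thing is asked for, a point or a joint stands for the part that bears it (a point fixed in the world has none). Each returns a list of dicts, best first, with "conf" (0 to 1); they miss things now and then, are a little off and sometimes report something else, mostly with a low value. They report only what shows in the picture. A call takes as long as a camera call.
- bot.trace(query, picture): "region" (480x640 bool, what is visible of it).
- bot.spot_point(query, picture): "xyz" ([x, y, z] in m, in world coordinates, good to about 4 mm: a listed point, or the origin of a listed thing).
The state is a dict: "clock": time; "qpos": joint angles; "qd": joint speeds; "joint_efforts": joint torques, N m; "position": TCP position; "tool_rot": TCP orientation; "force": force on the tool from outside, world axes, zero at the start; "moment": the same for the moment, N m; "grip_width": finger opening in m; "finger_force": force on a finger pad.
Only numpy, scipy, OpenCV 4.12 (cv2) and the standard library are available. Lean on these libraries where they do the work, as an engineer would, in place of code of your own. Each camera call takes 0.05 s, during which the arm holds its last target. There are 200 camera calls.

## Working session

There is one attempt and no reset: what is moved stays moved. The work goes in short steps, Python scripts to look and compute and a shell command to move; the robot and the scene stay as the last step left them, time stands still between calls to the robot, and variables do not carry over. Pictures are saved under pics/ and viewed, at most 12 in all, crops included, and the job is handed in when it is done.

```bash
mkdir -p pics
cat > h.py <<'E'
import numpy as np, cv2
from workcell import bot
def save(f,n): cv2.imwrite('pics/'+n+'.png', cv2.cvtColor(f['img'],cv2.COLOR_RGB2BGR))
def pts(f,names):
    for n in names:
        r=bot.spot_point(n,f)
        print(n,[(np.round(d['xyz'],4).tolist(),round(d['conf'],2)) for d in r[:2]])
def st():
    o=bot.observe()
    for k in ('clock','position','tool_rot','force','grip_width','finger_force','qpos'): print(k,np.round(o[k],4))
def proj(f,X):
    c=f['R']@np.array(X)+f['t']; p=f['intrinsics']@c; return p[:2]/p[2]
E
python3 - <<'E'
from h import *
st(); print(bot.tip_reach)
ims=[]
for c in ('side','top'):
    f=bot.grab_frame(c); ims.append(f); save(f,c+'0'); print(c, np.round(-f['R'].T@f['t'],3), np.round(f['R'],2).tolist(), np.round(f['intrinsics'],0).tolist())
    pts(f,['hub','hub_top','bush_face','rest','gauge','collar_foot','collar_top','spanner','can','bearing','bore_bottom'])
E
```

```text
clock 0.0
position [0.1605 0.6038 0.3033]
tool_rot [-3.1405e+00  1.0000e-04  2.8818e+00]
force [ 0.1071 -1.0194 -0.5619]
grip_width 0.0855
finger_force 0.0
qpos [-1.3812  0.522  -0.0363  1.6     0.0212  1.0211 -0.1128]
0.0726
side [ 0.299 -0.774  0.799] [[0.93, -0.37, 0.01], [-0.23, -0.6, -0.77], [0.29, 0.71, -0.64]] [[612.0, 0.0, 325.0], [0.0, 612.0, 243.0], [0.0, 0.0, 1.0]]
hub [([0.4809, -0.1981, -0.001], 0.98)]
hub_top [([0.4819, -0.1973, 0.0912], 0.94), ([0.7383, -0.2585, 0.0009], 0.66)]Traceback (most recent call last):
  File "<stdin>", line 6, in <module>
  File "h.py", line 6, in pts
    r=bot.spot_point(n,f)
ValueError: it knows: bearing, can, collar_foot, collar_top, gauge, hub, hub_top, rest, spanner
```

Run:
```python
from h import *
ims=[]
for c in ('side','top'):
    f=bot.grab_frame(c); ims.append(f['img']); save(f,c+'0'); print(c, np.round(-f['R'].T@f['t'],3), np.round(f['R'],2).tolist())
    pts(f,['hub','hub_top','rest','gauge','collar_foot','collar_top','spanner','can','bearing'])
```

```text
side [ 0.299 -0.774  0.799] [[0.93, -0.37, 0.01], [-0.23, -0.6, -0.77], [0.29, 0.71, -0.64]]
hub [([0.4809, -0.2007, 0.0011], 0.94)]
hub_top [([0.4814, -0.2023, 0.0904], 0.81)]
rest [([0.5512, 0.1231, -0.0031], 0.72)]
gauge []
collar_foot [([0.5527, 0.1156, 0.0977], 0.8)]
collar_top [([0.5533, 0.1172, 0.1303], 0.8)]
spanner [([0.7163, -0.0157, 0.0045], 0.7)]
can [([0.7405, 0.2368, -0.0011], 0.81)]
bearing [([0.7374, -0.2616, -0.0001], 0.76), ([0.7154, -0.0155, 0.0006], 0.69)]
top [ 0.509 -0.019  0.748] [[-0.01, -1.0, -0.03], [-0.99, 0.02, -0.14], [0.14, 0.03, -0.99]]
hub [([0.4811, -0.1977, 0.0005], 0.6)]
hub_top [([0.4844, -0.2006, 0.0911], 0.78)]
rest [([0.5551, 0.1178, -0.0011], 0.67)]
gauge [([0.556, 0.1184, 0.0058], 0.95)]
collar_foot [([0.4831, -0.2007, 0.0878], 0.26)]
collar_top [([0.5524, 0.1162, 0.1296], 0.82), ([0.5532, 0.1172, 0.1032], 0.42)]
spanner [([0.7204, -0.0129, -0.0011], 0.9)]
can [([0.7402, 0.2343, -0.0013], 0.79)]
bearing [([0.7402, -0.2612, 0.0039], 0.58)]
```

View pics/side0.png

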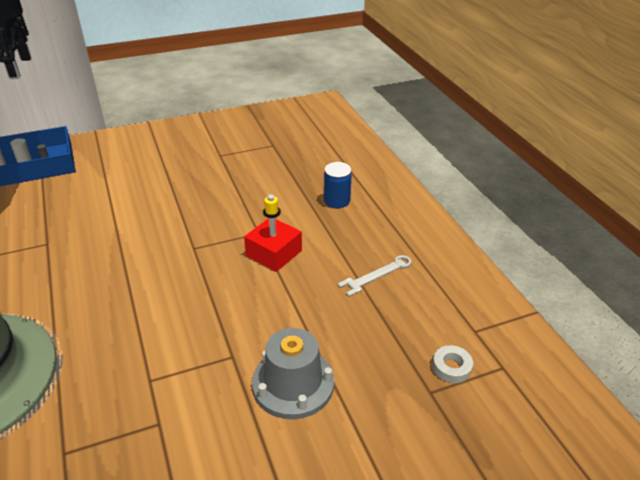

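View pics/top0.png

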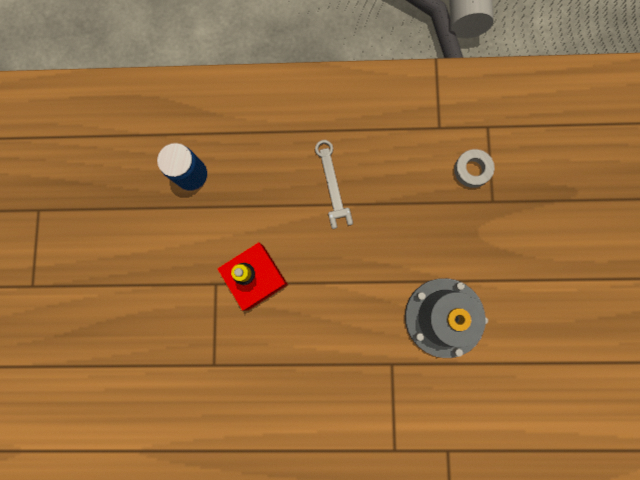

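The side view shows the gauge with its yellow barrel at (271,205) over the red block, and the hub's bush at (292,344). The top view shows the collar at (241,273) and the bush at (459,320). The networks agree with both pictures. Next I fit the bush and barrel outlines for finer positions.

```bash
cat >> h.py <<'E'
from scipy.optimize import minimize
def mask(f,lo,hi,c,r=30):
    m=cv2.inRange(cv2.cvtColor(f['img'],cv2.COLOR_RGB2HSV),lo,hi)
    k=np.zeros_like(m); cv2.circle(k,tuple(int(v) for v in c),r,255,-1); return m&k
def cyl(f,x,y,z0,z1,r,S=8):
    a=np.linspace(0,2*np.pi,40)
    P=[proj(f,(x+r*np.cos(t),y+r*np.sin(t),z)) for t in a for z in (z0,z1)]
    return cv2.convexHull(np.array(P,np.float32))
def stats(poly):
    M=cv2.moments(poly); return np.array([M['m10']/M['m00'],M['m01']/M['m00'],np.sqrt(M['m00'])])
def fillmask(m):
    cs,_=cv2.findContours(m,cv2.RETR_EXTERNAL,cv2.CHAIN_APPROX_NONE)
    c=max(cs,key=cv2.contourArea); o=np.zeros_like(m); cv2.drawContours(o,[c],-1,255,-1)
    M=cv2.moments(o,True); return np.array([M['m10']/M['m00'],M['m01']/M['m00'],np.sqrt(M['m00'])])
def delta(tx,ty,tz):
    from scipy.spatial.transform import Rotation as Ro
    o=bot.observe(); R=Ro.from_euler('xyz',o['tool_rot']).as_matrix()
    print('tool delta mm',np.round(R.T@(np.array([tx,ty,tz])-o['position'])*1e3,1))
E
python3 - <<'E'
from h import *
F=[bot.grab_frame(c) for c in ('side','top')]
B=[fillmask(mask(f,(8,140,60),(24,255,255),c,22)) for f,c in zip(F,[(292,344),(459,320)])]
C=[fillmask(mask(f,(25,140,60),(35,255,255),c,20)) for f,c in zip(F,[(271,205),(241,273)])]
print(B,C)
def cost(p): return sum(np.sum((stats(cyl(f,p[0],p[1],.09,.09+max(p[2],.0005),.0165))-b)**2*[1,1,.5]) for f,b in zip(F,B))
r=minimize(cost,[.482,-.2,.01],method='Nelder-Mead',options=dict(xatol=1e-5,fatol=1e-4,initial_simplex=[[.482,-.2,.01],[.486,-.2,.01],[.482,-.196,.01],[.482,-.2,.015]]));print('bush',r.x,r.fun)
for f,b in zip(F,B): print(stats(cyl(f,r.x[0],r.x[1],.09,.09+r.x[2],.0165)),b)
def cost(p): return sum(np.sum((stats(cyl(f,p[0],p[1],p[2],p[2]+.026,.012))-b)**2*[1,1,0]) for f,b in zip(F,C))
r=minimize(cost,[.553,.117,.105],method='Nelder-Mead',options=dict(xatol=1e-5,fatol=1e-4,initial_simplex=[[.553,.117,.105],[.557,.117,.105],[.553,.121,.105],[.553,.117,.11]]));print('barrel',r.x,r.fun)
delta(.553,.117,.24)
E
```

```text
[array([291.50277778, 345.37777778,  18.97366596]), array([458.84037559, 319.19953052,  20.63976744])] [array([270.95238095, 200.66666667,   6.4807407 ]), array([239.85514019, 272.20560748,  14.62873884])]
bush [ 0.48370007 -0.19724831  0.00553295] 0.14808590452581116
[291.34447632 345.26436818  18.60999328] [291.50277778 345.37777778  18.97366596]
[458.97404304 319.0805829   20.79481828] [458.84037559 319.19953052  20.63976744]
barrel [0.5541388  0.11821934 0.11409823] 0.16559946115251012
tool delta mm [-504.4 -369.9   63.9]
```

```bash
python3 -m jog '[[[-36,-26.4,4,0,0,0,1],[-36,-26.4,4,0,0,0,1],[-36,-26.4,4,0,0,0,1],[-36,-26.4,4,0,0,0,1],[-36,-26.4,4,0,0,0,1]]]'; python3 -m jog '[[[-36,-26.4,4,0,0,0,1],[-36,-26.4,4,0,0,0,1],[-36,-26.4,4,0,0,0,1],[-36,-26.4,4,0,0,0,1],[-36,-26.4,4,0,0,0,1]]]'; python3 -m jog '[[[-36,-26.4,4,0,0,0,1],[-36,-26.4,4,0,0,0,1],[-36,-26.4,4,0,0,0,1],[-18,-13.2,4,0,0,0,1],[0,0,0,0,0,0,1]]]'
python3 - <<'E'
from h import *
st(); delta(.5535,.117,.18)
f=bot.grab_frame('side'); g=bot.grab_frame('top')
pts(f,['collar_top','collar_foot']);pts(g,['collar_top'])
im=np.vstack([cv2.resize(f['img'][130:280,190:350],(640,600))[:,:],]); cv2.imwrite('pics/a1.png',im[:,:,::-1])
E
```

```text
clock: 1.75
position: [0.3015, 0.4287, 0.2839]
tool_rot: [3.141, 0.0, 2.882]
force: [0.8, 0.8, 0.6]
grip_width: 0.0854
finger_force: 0.0
clock: 2.25
position: [0.4416, 0.2549, 0.264]
tool_rot: [3.141, 0.0, 2.882]
force: [0.8, 0.2, 0.4]
grip_width: 0.0853
finger_force: 0.0
clock: 2.75
position: [0.5402, 0.1314, 0.2474]
tool_rot: [-3.14, 0.0, 2.877]
force: [-0.3, 1.5, 0.8]
grip_width: 0.0854
finger_force: 0.0
clock 2.75
position [0.5402 0.1314 0.2474]
tool_rot [-3.1404e+00  4.0000e-04  2.8771e+00]
force [-0.3438  1.4991  0.7516]
grip_width 0.0854
finger_force 0.0
qpos [-0.4033  0.4833  0.0784  1.8435 -0.0482  0.8169  1.0055]
tool delta mm [-16.6 -10.4  67.4]
collar_top []
collar_foot [([0.5531, 0.1201, 0.0973], 0.68)]
collar_top [([0.5521, 0.1186, 0.128], 0.66)]
```

View pics/a1.png

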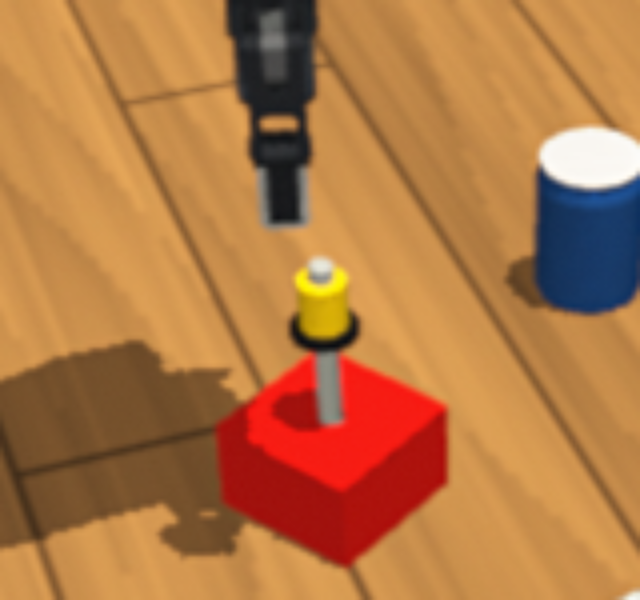

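The crop shows the fingers just up and left of the collar, with the barrel at (322,305) clear of the can and block. I go over it and down.

```bash
python3 -m jog '[[[-8.2,-4.8,10,0,0,0,1],[-8,-4.7,10,0,0,0,1],[0,0,20,0,0,0,1],[0,0,20,0,0,0,1],[0,0,7,0,0,0,1]]]'; python3 -m jog '[[[0,0,0,0,0,0,1],[0,0,0,0,0,0,0.4]]]' 40
python3 - <<'E'
from h import *
delta(.553,.118,.18)
E
python3 -m jog '[[[0,0,0,0,0,0,0.1],[0,0,0,0,0,0,0],[0,0,0,0,0,0,0],[0,0,0,0,0,0,0],[0,0,0,0,0,0,0]]]' 40
```

```text
clock: 3.5
position: [0.5514, 0.1207, 0.1784]
tool_rot: [-3.14, -0.002, 2.882]
force: [0.7, 0.3, 0.5]
grip_width: 0.0855
finger_force: 0.0
clock: 3.7
position: [0.5522, 0.1212, 0.1812]
tool_rot: [3.142, 0.0, 2.882]
force: [0.5, -0.1, 0.1]
grip_width: 0.073
finger_force: 0.0
tool delta mm [-1.6 -2.9  1.2]
clock: 4.2
position: [0.5521, 0.1212, 0.1813]
tool_rot: [3.142, 0.001, 2.882]
force: [-0.4, -1.7, 5.5]
grip_width: 0.0227
finger_force: 39.1
```

```bash
python3 -m jog '[[[0,0,-5,0,0,0,0],[0,0,-15,0,0,0,0],[0,0,-20,0,0,0,0],[0,0,-25,0,0,0,0],[0,0,-25,0,0,0,0]]]' 40; python3 -m jog '[[[0,0,-25,0,0,0,0],[0,0,-15,0,0,0,0],[0,0,0,0,0,0,0]]]' 40
python3 - <<'E'
from h import *
st(); delta(.4837,-.1975,.31)
f=bot.grab_frame('side'); g=bot.grab_frame('top')
pts(f,['collar_foot','gauge','collar_top']);pts(g,['collar_foot','gauge','collar_top'])
cv2.imwrite('pics/a2.png',cv2.resize(f['img'][60:240,190:350],None,fx=3.3,fy=3.3)[:,:,::-1])
E
```

```text
clock: 4.7
position: [0.5516, 0.1214, 0.2719]
tool_rot: [-3.141, -0.001, 2.882]
force: [0.2, 0.4, -1.6]
grip_width: 0.0226
finger_force: 39.4
clock: 5.0
position: [0.5524, 0.1216, 0.3129]
tool_rot: [3.14, 0.003, 2.882]
force: [0.2, 0.4, -2.4]
grip_width: 0.0228
finger_force: 39.4
clock 5.0
position [0.5524 0.1216 0.3129]
tool_rot [3.1397e+00 2.5000e-03 2.8818e+00]
force [ 0.2095  0.4162 -2.4024]
grip_width 0.0228
finger_force 39.4328
qpos [-0.3867  0.4171  0.0889  1.7563 -0.044   0.967   1.0305]
tool delta mm [ -15.6 -326.1    2.3]
collar_foot [([0.5579, 0.1241, 0.2298], 0.62)]
gauge [([0.55, 0.1208, 0.1446], 0.63), ([0.5533, 0.1225, 0.2592], 0.17)]
collar_top [([0.5535, 0.1247, 0.2611], 0.65)]
collar_foot []
gauge [([0.7152, -0.0124, 0.0003], 0.48)]
collar_top []
```

View pics/a2.png

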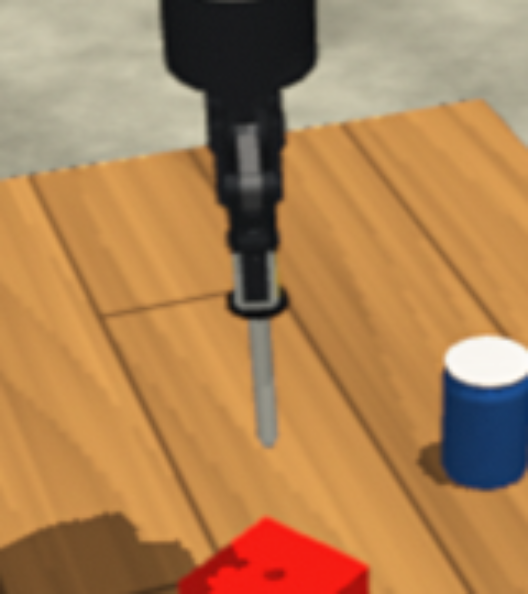

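The gauge hangs upright with its foot at (257,300) and nose at (268,442), clear of the block. I carry it over the hub.

```bash
python3 -m jog '[[[-1,-20,0,0,0,0,0],[-2,-38,0,0,0,0,0],[-2,-38,0,0,0,0,0],[-2,-38,0,0,0,0,0],[-2,-38,0,0,0,0,0]]]' 40; python3 -m jog '[[[-2,-38,0,0,0,0,0],[-2,-38,0,0,0,0,0],[-2,-38,0,0,0,0,0],[-1,-25,0,0,0,0,0],[0,-12,0,0,0,0,0]]]' 40; python3 -m jog '[[[0,0,0,0,0,0,0],[0,0,0,0,0,0,0]]]' 40
python3 - <<'E'
from h import *
st(); delta(.4837,-.1975,.29)
for n in ('side','top'):
    f=bot.grab_frame(n); 
    pts(f,['collar_foot','gauge','collar_top','hub_top'])
    for z in (.0955,.142): print(proj(f,(.4837,-.1975,z)))
    u,v=proj(f,(.4837,-.1975,.17)).astype(int); save(f,'b_'+n)
    if n=='side': cv2.imwrite('pics/a3.png',cv2.resize(f['img'][v-70:v+80,u-80:u+80],None,fx=4,fy=4)[:,:,::-1]); print(u-80,v-70)
E
```

```text
clock: 5.9
position: [0.5159, -0.0486, 0.3107]
tool_rot: [-3.142, -0.0, 2.882]
force: [0.3, -0.5, -1.1]
grip_width: 0.0229
finger_force: 39.4
clock: 6.4
position: [0.4835, -0.1972, 0.3107]
tool_rot: [-3.141, -0.0, 2.879]
force: [0.7, 0.8, -1.7]
grip_width: 0.0228
finger_force: 39.5
clock: 6.6
position: [0.4847, -0.1939, 0.3107]
tool_rot: [3.141, -0.0, 2.882]
force: [0.1, 0.6, -2.8]
grip_width: 0.0224
finger_force: 39.5
clock 6.6
position [ 0.4847 -0.1939  0.3107]
tool_rot [ 3.1411e+00 -3.0000e-04  2.8825e+00]
force [ 0.0909  0.568  -2.8239]
grip_width 0.0224
finger_force 39.4776
qpos [ 0.1247  0.3548  0.1844  1.8696 -0.0805  0.9246  1.6582]
tool delta mm [ 0.  -3.7 20.7]
collar_foot [([0.4875, -0.1944, 0.2293], 0.65), ([0.4873, -0.1954, 0.2582], 0.29)]
gauge [([0.4829, -0.192, 0.1399], 0.91)]
collar_top [([0.4853, -0.1957, 0.2584], 0.46)]
hub_top [([0.4838, -0.197, 0.0911], 0.74)]
[291.36741608 344.07320046]
[290.64744923 322.8378693 ]
210 239
collar_foot [([0.7357, 0.2336, -0.0019], 0.63), ([0.4849, -0.1927, 0.2318], 0.39)]
gauge []
collar_top []
hub_top [([0.4825, -0.1994, 0.0916], 0.88)]
[459.59016234 319.09779982]
[469.14892659 320.38062137]
```

View pics/a3.png

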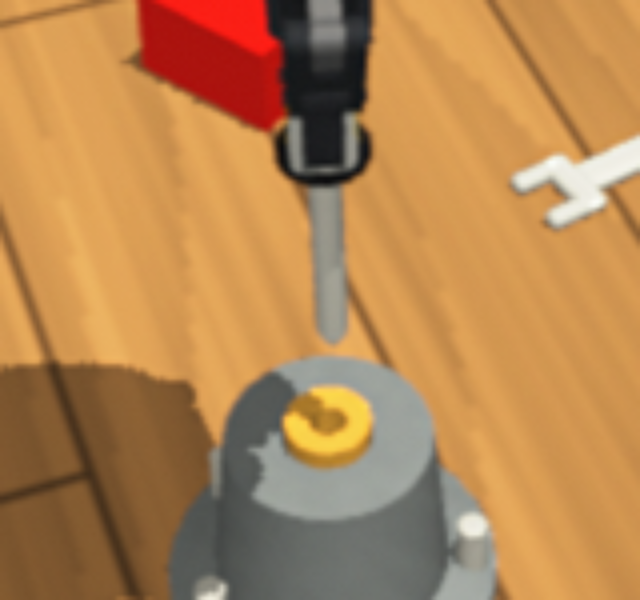

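View pics/b_top.png

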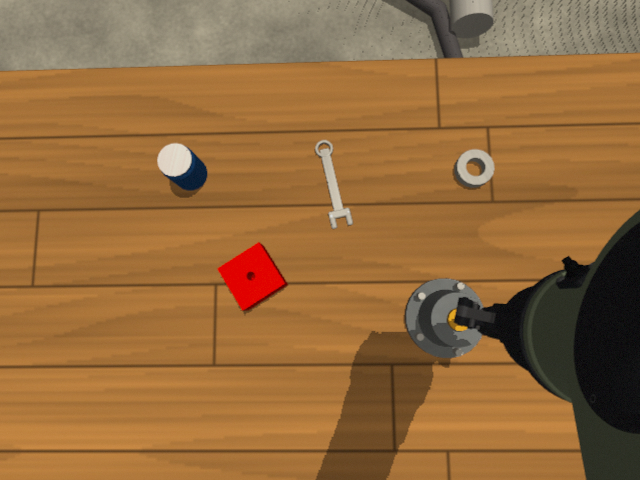

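Side crop: the nose is at (333,340), which is full-image (293,324), and the bush hole is at (327,420), full-image (292,344). The rod sits about 2 px right of the hub axis. In the top view the fingers hide the rod, so I fit the rod's silhouette in the side view.

Run:
```python
from h import *
st()
f=bot.grab_frame('side')
t=bot.trace('gauge',f); print([(x['conf'],x['region'].sum()) for x in t])
m=t[0]['region']; rows=np.where(m.any(1))[0]; print(rows.min(),rows.max())
img=f['img'].astype(int)
for v in range(288,330,3):
    print(v,[int(x) for x in np.where(m[v])[0][[0,-1]]] if m[v].any() else None, (img[v,282:302].max(1)-img[v,282:302].min(1)).tolist())
for x,y in ((.4837,-.1975),(.4847,-.1939)):
    for z in (.1395,.1455,.17,.2): print(x,y,z,proj(f,(x,y,z)), proj(f,(x+.93*.006,y-.37*.006,z))-proj(f,(x,y,z)))
```

```text
clock 7.1
position [ 0.4844 -0.1947  0.3109]
tool_rot [-3.1416 -0.      2.882 ]
force [ 0.7401  0.5591 -1.8898]
grip_width 0.0224
finger_force 39.4776
qpos [ 0.1254  0.3546  0.1855  1.8694 -0.0803  0.9247  1.6591]
[(0.75, np.int64(467))]
271 325
288 [287, 295] [137, 135, 122, 101, 76, 30, 12, 12, 14, 15, 13, 11, 12, 52, 116, 136, 133, 130, 128, 127]
291 [287, 295] [136, 137, 137, 131, 100, 37, 12, 13, 14, 15, 13, 12, 12, 49, 117, 139, 136, 132, 131, 129]
294 [287, 295] [136, 137, 138, 142, 135, 77, 21, 11, 14, 15, 13, 12, 8, 29, 109, 137, 137, 135, 133, 132]
297 [287, 295] [137, 135, 136, 139, 137, 98, 35, 12, 12, 14, 15, 13, 9, 31, 108, 136, 136, 137, 137, 135]
300 [288, 295] [137, 136, 136, 137, 134, 95, 33, 11, 12, 13, 13, 13, 10, 22, 84, 129, 135, 134, 135, 135]
303 [288, 295] [136, 135, 136, 138, 137, 113, 46, 11, 12, 14, 14, 12, 10, 22, 82, 128, 138, 136, 135, 135]
306 [288, 296] [136, 136, 137, 136, 139, 128, 61, 14, 11, 14, 13, 15, 14, 16, 61, 122, 139, 136, 135, 134]
309 [288, 296] [135, 136, 136, 136, 139, 131, 72, 21, 12, 14, 16, 15, 15, 13, 38, 95, 129, 136, 137, 137]
312
[... 523 characters left out ...]
40, 140]
327 None [136, 135, 133, 125, 116, 111, 105, 107, 110, 106, 104, 108, 122, 129, 128, 131, 131, 136, 141, 144]
0.4837 -0.1975 0.1395 [290.6873903  324.01592603] [4.14625828 0.03593775]
0.4837 -0.1975 0.1455 [290.59128775 321.1813936 ] [4.16435383 0.03624869]
0.4837 -0.1975 0.17 [290.19000728 309.3456767 ] [4.23991301 0.03756153]
0.4837 -0.1975 0.2 [289.67836544 294.25486537] [4.33625363 0.03926929]
0.4847 -0.1939 0.1395 [290.52033429 322.11262089] [4.13299373 0.03592542]
0.4847 -0.1939 0.1455 [290.42381419 319.27892475] [4.15097343 0.03623527]
0.4847 -0.1939 0.17 [290.02081932 307.4475552 ] [4.22604345 0.03754333]
0.4847 -0.1939 0.2 [289.50705976 292.36428836] [4.32174769 0.03924454]
```

```bash
python3 -m jog '[[[1.2,0,5,0,0.006,0,0],[0,0,12,0,0,0,0],[0,0,10,0,0,0,0],[0,0,5,0,0,0,0],[0,0,0,0,0,0,0]]]' 40; python3 -m jog '[[[0,0,0,0,0,0,0],[0,0,0,0,0,0,0]]]'
python3 - <<'E'
from h import *
st()
f=bot.grab_frame('side'); m=bot.trace('gauge',f)[0]['region']; print(np.where(m.any(1))[0].max())
img=f['img'].astype(np.float32)
g=np.abs(img.max(2)-img.min(2))
for v in range(300,346,4):
    r=g[v,280:305]; w=np.clip(1-r/70,0,1) if 1 else 0; 
    i=np.where(r<70)[0]+280; l,h=i[0],i[-1]
    L=l-(70-g[v,l])/(g[v,l-1]-g[v,l]); H=h+(70-g[v,h])/(g[v,h+1]-g[v,h]); print(v,round(L,2),round(H,2),round((L+H)/2,2))
for z in (.105,.11,.13,.15): print(z,proj(f,(.4837,-.1975,z)))
cv2.imwrite('pics/a4.png',cv2.resize(f['img'][285:365,245:345],None,fx=7,fy=7,interpolation=cv2.INTER_CUBIC)[:,:,::-1])
E
```

```text
clock: 7.7
position: [0.4827, -0.1945, 0.2778]
tool_rot: [-3.141, -0.008, 2.882]
force: [0.4, 1.1, -1.8]
grip_width: 0.0227
finger_force: 39.5
clock: 7.9
position: [0.4832, -0.1946, 0.2792]
tool_rot: [-3.142, -0.006, 2.882]
force: [-0.3, -0.9, -2.2]
grip_width: 0.0222
finger_force: 39.5
clock 7.9
position [ 0.4832 -0.1946  0.2792]
tool_rot [-3.1416 -0.0055  2.8818]
force [-0.2714 -0.8527 -2.1877]
grip_width 0.0222
finger_force 39.4773
qpos [ 0.1329  0.3951  0.1782  1.903  -0.0901  0.8566  1.6681]
340
300 281.43 297.42 289.43
304 286.17 294.5 290.33
308 286.39 295.29 290.84
312 286.62 294.66 290.64
316 286.81 294.65 290.73
320 286.96 294.96 290.96
324 287.19 295.17 291.18
328 285.6 298.32 291.96
332 -inf 369.0 -inf
336 213.0 inf inf
340 213.0 241.0 227.0
344 282.61 336.5 309.56
0.105 [291.22417059 339.84819282]
0.11 [291.14800325 337.60164678]
0.13 [290.83785663 328.45391154]
0.15 [290.51865868 319.03920815]<stdin>:9: RuntimeWarning: divide by zero encountered in scalar divide
```

View pics/a4.png

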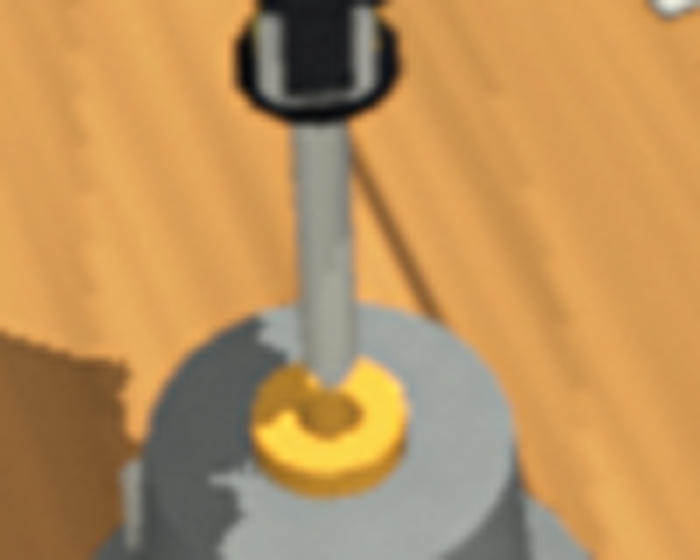

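The rod now lines up with the hole (nose at crop (328,380), hole centre at (329,413)). I lower it in small steps and watch the force.

```bash
python3 -m jog '[[[0.3,0,4,0,0,0,0],[0,0,4,0,0,0,0],[0,0,3,0,0,0,0],[0,0,2,0,0,0,0]]]' 40; python3 -m jog '[[[0,0,2,0,0,0,0],[0,0,2,0,0,0,0]]]';python3 -m jog '[[[0,0,2,0,0,0,0],[0,0,2,0,0,0,0]]]'
```

```text
clock: 8.4
position: [0.4826, -0.1944, 0.2655]
tool_rot: [-3.142, -0.006, 2.882]
force: [-0.6, -1.0, -1.8]
grip_width: 0.0229
finger_force: 39.5
clock: 8.6
position: [0.4827, -0.1945, 0.2618]
tool_rot: [-3.142, -0.006, 2.882]
force: [-0.0, -0.4, -2.3]
grip_width: 0.0224
finger_force: 39.5
clock: 8.8
position: [0.4827, -0.1945, 0.2578]
tool_rot: [-3.141, -0.006, 2.882]
force: [-0.2, -0.2, -1.3]
grip_width: 0.0226
finger_force: 39.5
```

```bash
python3 -m jog '[[[0,0,4,0,0,0,0],[0,0,4,0,0,0,0],[0,0,4,0,0,0,0],[0,0,2,0,0,0,0]]]'
python3 - <<'E'
from h import *
f=bot.grab_frame('side')
cv2.imwrite('pics/a5.png',cv2.resize(f['img'][285:365,245:345],None,fx=6,fy=6,interpolation=cv2.INTER_CUBIC)[:,:,::-1])
E
```

```text
clock: 9.2
position: [0.4825, -0.1945, 0.2434]
tool_rot: [-3.141, -0.006, 2.882]
force: [-0.6, -0.9, -1.0]
grip_width: 0.0228
finger_force: 39.7
```

View pics/a5.png

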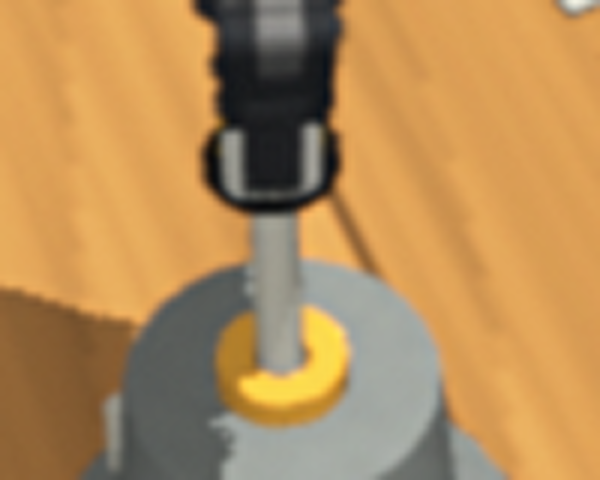

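The rod has entered the hole at crop (279,365). I keep lowering.

```bash
python3 -m jog '[[[0,0,5,0,0,0,0],[0,0,5,0,0,0,0],[0,0,5,0,0,0,0],[0,0,4,0,0,0,0]]]'; python3 -m jog '[[[0,0,5,0,0,0,0],[0,0,5,0,0,0,0],[0,0,4,0,0,0,0],[0,0,3,0,0,0,0]]]'; python3 -m jog '[[[0,0,2,0,0,0,0],[0,0,1,0,0,0,0],[0,0,0,0,0,0,0]]]'
```

```text
clock: 9.65
position: [0.4824, -0.1946, 0.2244]
tool_rot: [-3.141, -0.006, 2.882]
force: [-1.0, -4.1, 1.5]
grip_width: 0.0222
finger_force: 40.0
clock: 10.05
position: [0.4824, -0.1947, 0.2076]
tool_rot: [-3.141, -0.006, 2.881]
force: [-0.6, -5.6, 1.9]
grip_width: 0.0228
finger_force: 40.3
clock: 10.35
position: [0.4823, -0.1948, 0.2046]
tool_rot: [-3.141, -0.006, 2.881]
force: [-1.1, -6.6, -1.7]
grip_width: 0.0227
finger_force: 40.0
```

```bash
python3 -m jog '[[[0,-0.4,0,0,0,0,0],[0,-0.3,0,0,0,0,0],[0,0,0,0,0,0,0]]]'; python3 -m jog '[[[0,0,1,0,0,0,0],[0,0,1,0,0,0,0],[0,0,1,0,0,0,0]]]';python3 -m jog '[[[0,0,1,0,0,0,0],[0,0,0,0,0,0,0]]]'
```

```text
clock: 10.65
position: [0.4822, -0.195, 0.2047]
tool_rot: [3.142, -0.006, 2.882]
force: [0.8, -3.0, -3.2]
grip_width: 0.0223
finger_force: 39.8
clock: 10.95
position: [0.4822, -0.1951, 0.2019]
tool_rot: [-3.142, -0.006, 2.882]
force: [-0.6, -4.6, -0.7]
grip_width: 0.0224
finger_force: 40.1
clock: 11.15
position: [0.4821, -0.1951, 0.2008]
tool_rot: [-3.141, -0.006, 2.882]
force: [-0.5, -4.0, -1.4]
grip_width: 0.0228
finger_force: 40.0
```

```bash
for i in 1; do python3 -m jog '[[[0,-0.4,0.7,0,0,0,0],[0,0,0.7,0,0,0,0],[0,0,0,0,0,0,0]]]'; python3 -m jog '[[[0,0,0.7,0,0,0,0],[0,0,0,0,0,0,0]]]'; python3 -m jog '[[[0,0,0.7,0,0,0,0],[0,0,0,0,0,0,0]]]'; done
```

```text
clock: 11.45
position: [0.482, -0.1953, 0.1994]
tool_rot: [3.141, -0.006, 2.882]
force: [0.5, -3.3, -0.8]
grip_width: 0.0229
finger_force: 39.9
clock: 11.65
position: [0.482, -0.1953, 0.1987]
tool_rot: [3.142, -0.006, 2.882]
force: [0.3, -2.3, -0.6]
grip_width: 0.0226
finger_force: 39.9
clock: 11.85
position: [0.482, -0.1954, 0.198]
tool_rot: [3.142, -0.006, 2.882]
force: [0.7, -2.9, -0.1]
grip_width: 0.0227
finger_force: 39.9
```

```bash
python3 -m jog '[[[0,-0.2,0.7,0,0,0,0],[0,0,0,0,0,0,0]]]'; python3 -m jog '[[[0,0,0.7,0,0,0,0],[0,0,0,0,0,0,0]]]'; python3 -m jog '[[[0,0,0.7,0,0,0,0],[0,0,0,0,0,0,0]]]';  python3 -m jog '[[[0,0,0.7,0,0,0,0],[0,0,0,0,0,0,0]]]'
```

```text
clock: 12.05
position: [0.4821, -0.1955, 0.1975]
tool_rot: [3.141, -0.006, 2.882]
force: [-0.5, -1.2, 3.4]
grip_width: 0.0225
finger_force: 40.3
clock: 12.25
position: [0.4821, -0.1955, 0.1968]
tool_rot: [3.141, -0.006, 2.882]
force: [0.2, -0.3, 4.4]
grip_width: 0.0223
finger_force: 40.3
clock: 12.45
position: [0.4821, -0.1955, 0.1961]
tool_rot: [3.141, -0.006, 2.882]
force: [0.8, -0.7, 4.4]
grip_width: 0.0228
finger_force: 40.3
clock: 12.65
position: [0.4821, -0.1956, 0.1954]
tool_rot: [3.141, -0.006, 2.882]
force: [0.6, -1.4, 4.4]
grip_width: 0.0226
finger_force: 40.3
```

The rod stands on the bottom: contact at TCP z about 0.1977, and the collar now slides at a steady 4.4 N. The next step is to push the collar down.

```bash
python3 -m jog '[[[0,-0.2,1.5,0,0,0,0],[0,0,2,0,0,0,0],[0,0,2,0,0,0,0],[0,0,2,0,0,0,0],[0,0,1,0,0,0,0]]]'; python3 -m jog '[[[0,0,1.5,0,0,0,0],[0,0,1.5,0,0,0,0],[0,0,1,0,0,0,0],[0,0,0,0,0,0,0]]]'
python3 - <<'E'
from h import *
f=bot.grab_frame('side')
cv2.imwrite('pics/a6.png',cv2.resize(f['img'][295:365,245:345],None,fx=6,fy=6,interpolation=cv2.INTER_CUBIC)[:,:,::-1])
E
```

```text
clock: 13.15
position: [0.4821, -0.1957, 0.1868]
tool_rot: [3.142, -0.006, 2.882]
force: [-0.1, -1.4, 6.2]
grip_width: 0.0225
finger_force: 40.4
clock: 13.55
position: [0.482, -0.1958, 0.1829]
tool_rot: [-3.142, -0.006, 2.882]
force: [1.4, -1.2, 2.5]
grip_width: 0.0225
finger_force: 40.3
```

View pics/a6.png

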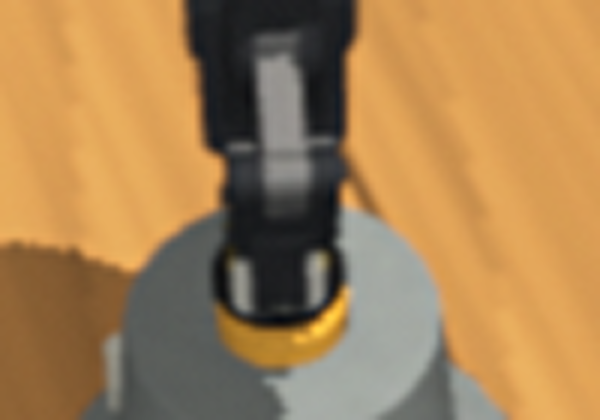

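The foot's lower edge is at crop (282,327). The bush face's near edge would be about 3 px lower, so roughly 6 mm remain, and I slow down.

```bash
python3 -m jog '[[[0,0,1,0,0,0,0],[0,0,1,0,0,0,0],[0,0,0.7,0,0,0,0],[0,0,0,0,0,0,0]]]'; for i in 1; do python3 -m jog '[[[0,0,0.5,0,0,0,0],[0,0,0,0,0,0,0]]]'; python3 -m jog '[[[0,0,0.5,0,0,0,0],[0,0,0,0,0,0,0]]]'; python3 -m jog '[[[0,0,0.5,0,0,0,0],[0,0,0,0,0,0,0]]]'; done
```

```text
clock: 14.0
position: [0.482, -0.1958, 0.1802]
tool_rot: [-3.142, -0.005, 2.882]
force: [1.7, -1.9, 2.9]
grip_width: 0.0226
finger_force: 40.3
clock: 14.2
position: [0.482, -0.1959, 0.1798]
tool_rot: [-3.142, -0.005, 2.882]
force: [1.8, -2.0, 5.2]
grip_width: 0.0225
finger_force: 40.5
clock: 14.4
position: [0.4821, -0.1959, 0.1796]
tool_rot: [3.142, -0.005, 2.882]
force: [-0.3, -0.9, 13.8]
grip_width: 0.0225
finger_force: 41.3
clock: 14.6
position: [0.4821, -0.1959, 0.1795]
tool_rot: [3.142, -0.005, 2.882]
force: [-2.2, -1.6, 22.0]
grip_width: 0.0228
finger_force: 42.1
```

```bash
python3 -m jog '[[[0,0,-0.8,0,0,0,0],[0,0,0,0,0,0,0]]]' 20;  python3 -m jog '[[[0,0,0,0,0,0,0.3],[0,0,0,0,0,0,0.6],[0,0,0,0,0,0,1],[0,0,0,0,0,0,1],[0,0,0,0,0,0,1]]]'; python3 -m jog '[[[0,0,-15,0,0,0,1],[0,0,-30,0,0,0,1],[0,0,-45,0,0,0,1],[0,0,-45,0,0,0,1],[0,0,-15,0,0,0,1]]]'
python3 - <<'E'
from h import *
st()
a=bot.grab_frame('side'); b=bot.grab_frame('top')
pts(a,['collar_foot','collar_top','gauge']);
cv2.imwrite('pics/a7.png',cv2.resize(a['img'][285:365,245:345],None,fx=7,fy=7,interpolation=cv2.INTER_CUBIC)[:,:,::-1])
E
```

```text
clock: 14.8
position: [0.482, -0.1959, 0.1796]
tool_rot: [-3.141, -0.005, 2.882]
force: [-0.1, -2.9, 9.6]
grip_width: 0.0226
finger_force: 40.5
clock: 15.3
position: [0.4817, -0.1957, 0.1793]
tool_rot: [3.142, -0.006, 2.882]
force: [0.0, -0.5, 0.3]
grip_width: 0.0818
finger_force: 0.0
clock: 15.8
position: [0.4834, -0.1964, 0.3335]
tool_rot: [3.142, -0.001, 2.881]
force: [0.3, -0.5, -0.5]
grip_width: 0.0852
finger_force: 0.0
clock 15.8
position [ 0.4834 -0.1964  0.3335]
tool_rot [ 3.1415e+00 -1.0000e-03  2.8815e+00]
force [ 0.2843 -0.4869 -0.502 ]
grip_width 0.0852
finger_force 0.0
qpos [ 0.1215  0.3285  0.1937  1.8428 -0.075   0.9783  1.6577]
collar_foot [([0.4844, -0.1948, 0.0985], 0.9)]
collar_top [([0.4841, -0.1942, 0.1306], 0.82)]
gauge []
```

View pics/a7.png

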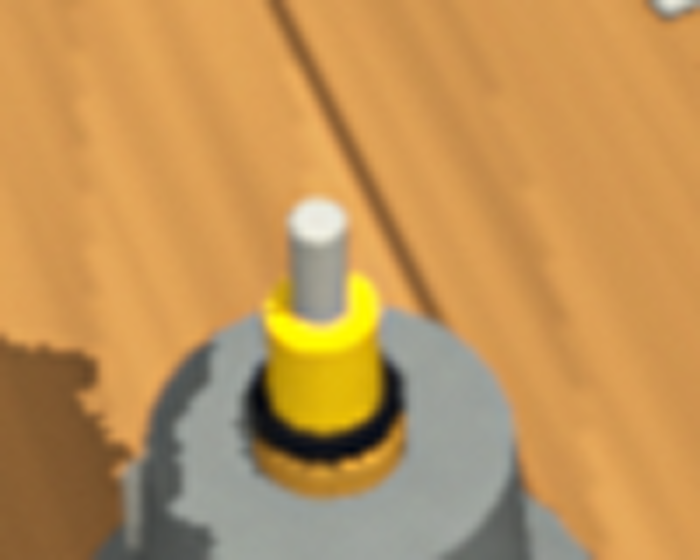

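The gauge stands in the bush with the black foot meeting the brass at crop (325,455). I compare that boundary with the bush face's edge in the earlier pictures to rule out a gap.

Run:
```python
from h import *
o=cv2.imread('pics/side0.png'); f=bot.grab_frame('side'); n=f['img'][:,:,::-1]
for v in range(344,360): print(v,o[v,289:295].mean(0).round().tolist(),n[v,289:295].mean(0).round().tolist())
for h in (.002,.004,.006,.008,.010,.012):
    fe=max(proj(f,(.4837+.0165*np.cos(t),-.1975+.0165*np.sin(t),.09+h))[1] for t in np.linspace(0,6.28,60))
    fo=max(proj(f,(.4837+.017*np.cos(t),-.1975+.017*np.sin(t),.09+h))[1] for t in np.linspace(0,6.28,60)); print(h,round(fe,2),round(fo,2))
```

```text
344 [39.0, 113.0, 160.0] [8.0, 186.0, 228.0]
345 [38.0, 112.0, 159.0] [11.0, 179.0, 222.0]
346 [40.0, 118.0, 167.0] [20.0, 122.0, 155.0]
347 [50.0, 150.0, 207.0] [26.0, 49.0, 61.0]
348 [63.0, 184.0, 239.0] [26.0, 21.0, 20.0]
349 [67.0, 191.0, 242.0] [22.0, 17.0, 14.0]
350 [66.0, 192.0, 242.0] [23.0, 40.0, 56.0]
351 [63.0, 184.0, 239.0] [39.0, 104.0, 146.0]
352 [49.0, 145.0, 200.0] [48.0, 139.0, 191.0]
353 [39.0, 118.0, 166.0] [45.0, 134.0, 187.0]
354 [35.0, 113.0, 162.0] [40.0, 128.0, 181.0]
355 [58.0, 118.0, 159.0] [66.0, 132.0, 176.0]
356 [115.0, 135.0, 145.0] [129.0, 151.0, 161.0]
357 [138.0, 143.0, 138.0] [154.0, 159.0, 154.0]
358 [140.0, 144.0, 138.0] [155.0, 160.0, 154.0]
359 [139.0, 144.0, 140.0] [154.0, 160.0, 155.0]
0.002 354.22 354.49
0.004 353.34 353.6
0.006 352.46 352.72
0.008 351.57 351.84
0.01 350.68 350.95
0.012 349.79 350.06
```

The foot's edge reads about 1.5 px higher than the bush face did, so opening the fingers may have lifted it a little. I'll press on the foot from above with the fingertips straddling the barrel without gripping. That seats it, and opening can't drag it back up.

```bash
python3 -m jog '[[[0,0,30,0,0,0,0.5],[0,0,30,0,0,0,0.35],[0,0,30,0,0,0,0.35],[0,0,20,0,0,0,0.35],[0,0,10,0,0,0,0.35]]]' 20; python3 -m jog '[[[0,0,20,0,0,0,0.35],[0,0,8,0,0,0,0.35],[0,0,0,0,0,0,0.35]]]'
python3 - <<'E'
from h import *
delta(.482,-.1958,.180)
E
```

```text
clock: 16.6
position: [0.4809, -0.1955, 0.2068]
tool_rot: [-3.141, -0.01, 2.882]
force: [0.2, 0.4, 0.1]
grip_width: 0.0301
finger_force: 0.0
clock: 16.9
position: [0.4814, -0.1957, 0.1806]
tool_rot: [-3.142, -0.008, 2.882]
force: [0.3, -0.6, 0.5]
grip_width: 0.0296
finger_force: 0.0
tool delta mm [-0.6  0.   0.6]
```

```bash
python3 -m jog '[[[0,0,1,0,0,0,0.35],[0,0,1,0,0,0,0.35],[0,0,0,0,0,0,0.35]]]'; python3 -m jog '[[[0,0,1,0,0,0,0.35],[0,0,0,0,0,0,0.35]]]'; python3 -m jog '[[[0,0,0.7,0,0,0,0.35],[0,0,0,0,0,0,0.35]]]'; python3 -m jog '[[[0,0,0.7,0,0,0,0.35],[0,0,0,0,0,0,0.35]]]'
```

```text
clock: 17.2
position: [0.482, -0.1958, 0.1799]
tool_rot: [3.142, -0.005, 2.882]
force: [-0.3, 0.2, -0.0]
grip_width: 0.0299
finger_force: 0.0
clock: 17.4
position: [0.4818, -0.1958, 0.1785]
tool_rot: [-3.142, -0.006, 2.882]
force: [0.4, 0.2, 0.3]
grip_width: 0.0295
finger_force: 0.0
clock: 17.6
position: [0.4818, -0.1958, 0.1777]
tool_rot: [-3.142, -0.006, 2.882]
force: [1.1, -0.9, -0.0]
grip_width: 0.0298
finger_force: 0.0
clock: 17.8
position: [0.4818, -0.1957, 0.1769]
tool_rot: [3.142, -0.006, 2.882]
force: [-0.2, 0.8, 0.5]
grip_width: 0.0301
finger_force: 0.0
```

```bash
python3 -m jog '[[[0,0,0.7,0,0,0,0.35],[0,0,0,0,0,0,0.35]]]'; python3 -m jog '[[[0,0,0.7,0,0,0,0.35],[0,0,0,0,0,0,0.35]]]'; python3 -m jog '[[[0,0,0.6,0,0,0,0.35],[0,0,0,0,0,0,0.35]]]'; python3 -m jog '[[[0,0,0.5,0,0,0,0.35],[0,0,0,0,0,0,0.35]]]'
```

```text
clock: 18.0
position: [0.4818, -0.1958, 0.1762]
tool_rot: [-3.142, -0.006, 2.882]
force: [0.8, 0.4, 0.5]
grip_width: 0.0298
finger_force: 0.1
clock: 18.2
position: [0.482, -0.196, 0.1758]
tool_rot: [-3.141, -0.005, 2.882]
force: [-0.5, -0.1, 6.2]
grip_width: 0.03
finger_force: 3.0
clock: 18.4
position: [0.4821, -0.196, 0.1756]
tool_rot: [-3.141, -0.005, 2.882]
force: [-1.8, 0.3, 12.3]
grip_width: 0.0297
finger_force: 6.3
clock: 18.6
position: [0.4821, -0.1961, 0.1754]
tool_rot: [-3.142, -0.005, 2.881]
force: [-4.2, 1.5, 18.8]
grip_width: 0.0299
finger_force: 10.0
```

The force rises stiffly with no sliding, so the foot was already firm on the bush. I retract and check once more.

```bash
python3 -m jog '[[[0,0,-1.5,0,0,0,0.35],[0,0,0,0,0,0,0.6],[0,0,0,0,0,0,1],[0,0,-20,0,0,0,1],[0,0,-40,0,0,0,1]]]'; python3 -m jog '[[[0,0,-45,0,0,0,1],[0,0,-45,0,0,0,1],[0,0,-10,0,0,0,1],[0,0,0,0,0,0,1]]]'
python3 - <<'E'
from h import *
st(); f=bot.grab_frame('side'); pts(f,['collar_foot','collar_top'])
cv2.imwrite('pics/a8.png',cv2.resize(f['img'][285:365,245:345],None,fx=7,fy=7,interpolation=cv2.INTER_CUBIC)[:,:,::-1])
E
```

```text
clock: 19.1
position: [0.4811, -0.1954, 0.2346]
tool_rot: [-3.141, -0.011, 2.882]
force: [-0.5, 0.1, 0.5]
grip_width: 0.0845
finger_force: 0.0
clock: 19.5
position: [0.4832, -0.1961, 0.3375]
tool_rot: [3.141, -0.003, 2.882]
force: [-0.1, -0.6, -1.0]
grip_width: 0.0854
finger_force: 0.0
clock 19.5
position [ 0.4832 -0.1961  0.3375]
tool_rot [ 3.1414e+00 -3.0000e-03  2.8818e+00]
force [-0.1018 -0.6349 -1.0206]
grip_width 0.0854
finger_force 0.0
qpos [ 0.1167  0.3245  0.1992  1.8376 -0.0756  0.9897  1.6585]
collar_foot [([0.4856, -0.194, 0.0984], 0.76), ([0.7169, -0.0156, 0.0021], 0.64)]
collar_top [([0.4806, -0.1955, 0.1302], 0.93)]
```

View pics/a8.png

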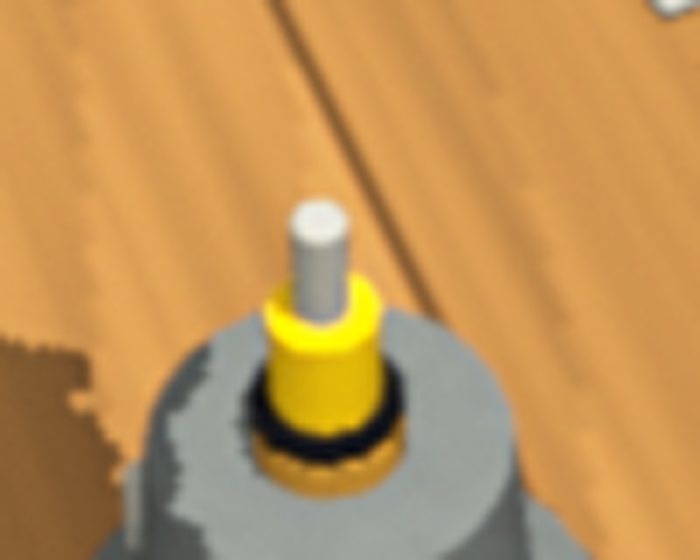

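The gauge is upright at crop (322,300) with its foot flat on the bush at (325,455), unchanged by the press, and the gripper is clear.

```bash
python3 -c "
from workcell import bot
print(bot.job_done())"
```

```text
the job is handed in; nothing more can be done
None
```

The job is handed in at about 19.5 s: the gauge stands on the bore bottom with its foot on the bush (peak push about 22 N, no give when pressed again), the gripper is clear, and the arm stayed away from the spanner, can and bearing.

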